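# Hold the sharpener's carriage out for a pencil

### The arm

A 6-joint arm with a two-finger parallel gripper is mounted at the origin on the work surface. World frame = base frame: x ahead of the robot, y to its left, z up, the work surface at z = 0. Lengths are in m, angles in rad, forces in N, time in s.
With the tool pointing down it reaches from about 0.425 to 0.95 m from the base axis. Payload 3.5 kg.
Tool frame: the origin (TCP) lies at the very end of the fingers, on their centre line; the grasp point (between the pads) lies 19 mm behind it (tcp_to_grasp is the distance from the TCP to the grasp point, in m); z points along the fingers, y is the direction in which the jaws open and shut (so a half turn about z gives the same grasp; the last joint's range is limited). The gripper opens to 85 mm and grips with 20 to 120 N. Pads are 22 mm wide; open, the fingers measure 114 mm over their backs; the gripper's body (76 mm by 85 mm) begins 54 mm behind the grasp point. The pads swing forward as they close: fully open they stand 13 mm farther back than shut.
Start: joints at [1.133, 0.286, 1.577, -0, 1.279, -0.15], TCP at [0.192, 0.647, 0.231] pointing down, gripper open.
Joint ranges: [-2.77, 2.77], [-0.9, 2.22], [0.21, 2.48], [-1.53, 4.67], [0.24, 2.81], [-2.84, 2.84]. Speed limits (rad/s): [2.79, 2.79, 3.14, 3.14, 3.14, 3.14].

### API

Orientations are given as a unit quaternion [x, y, z, w].
In Python, from plant import * gives the robot as it stands. The module is installed in compiled form; this text tells all that it offers.
- The arm moves only by the tool arm_command, never from a script. Its argument "steps" is a list of rows, each a list of 3 entries, a list of its own where there are three numbers: the turn, a rotation vector about the tool's x, y, z in rad, then the shift along the tool's x, y, z in m, then the gripper command: -1 is shut, 1 is fully open, values between are in proportion. A call has 1 to 12 rows; each row is the pose to reach, as a shift and turn from the pose measured when the call began, along the tool's axes at that moment; what a row does not reach only later rows make up. A row lasts 1/8 s, in which the tool goes at most 62.5 mm and 10.7 degrees, less where a joint would pass 70% of its speed; a pose out of reach is approached as far as the arm can. A call with a gripper value outside its range is refused whole. The fingers move at their own pace and stop on an object; "force" is the grip in N (left out, the last holds). Time passes only in rows, so rows that repeat a pose let the fingers close. It gives the time, the measured TCP pose, the force and the opening at its end, in the units of the state.
- get_state(): the state, without advancing time (a new reading comes with each control period).
- read_camera(name): name is "side" or "top"; returns a dict with "frame" (420x560x3 uint8, red, green, blue), "vfov" (degrees; the focal length in pixels is half the picture's height over the tangent of half this angle, whatever the lens; pixels are square), "cx", "cy" (the principal point, pixels), "position" and "rotation" of the camera in the world. Camera axes: x right, y up, looking along -z (the intrinsics and any distortion apply to the point x, -y, -z); pixel columns grow to the right and rows downward; lengths in m; the calibration is good to about 2 mm. A picture is of the moment at which its call begins. There is no depth.
- sign_off(): hands the job in, once; it reports no verdict.
The state is a dict: "time": time; "qpos": joint angles; "dq": joint speeds; "joint_efforts": joint torques, N m; "eef_pos": TCP position; "tcp_rot": TCP orientation; "contact_force": force on the tool from outside, world axes, zero at the start; "wrist_torque": the same for the moment, N m; "opening": opening from 0.0 (shut) to 1.0 (fully open).
Only numpy, scipy, OpenCV 4.12 (cv2) and the standard library are available. Lean on these libraries where they do the work, as an engineer would, in place of code of your own. Each camera call takes 0.05 s, during which the arm holds its last target.

### The job

I am about to sharpen a pencil: slide the lid of the wooden pencil box all the way open so that I can take one out. Then pinch the two ears on top of the desk sharpener's spring carriage together, which opens its jaws, pull the carriage out until the dark rings on its guide rods come level with the housing's front face, and keep it pinched and held there for me to put the pencil in: you finish while still holding it. Do not knock over or push away the other things on the table.

Things in the scene. Friction and masses are not known exactly. Their poses are not given: they have to be found in the camera images.
- pencil_box: Wooden pencil box, 210 x 76 mm and 42 mm high, standing fast on the table. Origin: centre of its underside; own x along its length, z up. Its lid slides out through the low end wall at own +x.
- box_lid (a joint): How far the lid is slid open, m: 0 closed, 0.12 at its stop; grows towards the box's own +x. Starts 0 to 0.02 open, rubs with about 2 N, stays where left. A flat board 200 x 62 x 4 mm, top face 39 mm above the table, 3 mm below the side walls' rims, running in grooves in them. Open, it stands out up to 118 mm beyond the box's +x end, underside 35 mm above the table.
- lid_strip (a point): Centre of the top of the wooden pull strip glued across the lid: 12 mm along the sliding direction, 44 mm across it, 16 mm high above the lid (its top 55 mm above the table). With the lid closed it lies 60 mm from the box's middle towards own -x; it moves with the lid. Axes as the box.
- sharpener: Hand-crank desk pencil sharpener held fast by its suction foot: grey arched housing 100 mm deep (own x), 74 mm wide, 111 mm high, crank at its own +x back. Origin: centre of the housing's underside on the table; own -x is the front, where the steel spring carriage is, 50 mm from the origin; z up.
- carriage (a joint): How far the spring carriage is pulled out, m: 0 home, grows towards the sharpener's own -x, end stop 0.052. A spring pulls it home with 4 N at 0 and 8 N at the mark; let go, it snaps home. The mark: a dark 3 mm ring round each of its two guide rods (25 mm either side of the middle, 74 mm high) is level with the housing's front face at 0.038; within 5 mm is good. Its face plate is 70 mm wide, 98 high.
- ears_mid (a point): Midway between the two ears, at the middle height of their pads, 118 mm above the table; with the carriage home it lies 82 mm from the sharpener's origin towards own -x, 32 mm ahead of the housing's front face. Moves with the carriage. Axes as the sharpener.
- ear_left_pad (a point): Centre of the pad of the ear at own +y. The ears are two levers side by side along own y, each ending in a dark steel pad 24 mm along x, 6 mm thick in y, 26 mm high, leaning out slightly, top 131 mm above the table. At rest pad centres are 38 mm apart (44 over the outside); each pivots in by 6 mm against 2 to 4 N. Fully pinched: 26 mm apart; the jaws count as open under 33 mm.
- ear_right_pad (a point): Centre of the finger pad of the other ear, at own -y; the same, mirrored.
- mug: Bystander: blue-grey ceramic mug, radius 42, height 98 mm, upright. Origin: centre of its underside.
- glue_stick: Bystander: standing glue stick, diameter 28, height 96 mm. Origin: centre of its underside.
- tape_roll: Bystander: roll of dark tape lying flat, diameter 66, height 19 mm. Origin: centre of its underside.
- pen_cup: Bystander: cup of felt pens, radius 39, height about 165 mm with the pens. Origin: centre of its underside.
- scissors: Bystander: closed scissors lying flat, 175 mm long, 11 mm high. Origin: under the pivot; x towards the points.
- stapler: Bystander: desk stapler, 125 x 36 mm, 60 mm high. Origin: centre of its underside.
- pastel_tray: Bystander: low black tray of pastels, 100 x 160 mm, 14 mm high. Origin: centre of its underside.

How it is judged:
By the outcome, as a careful person would: the job done as asked, in the order asked, and still so for the second after the job is handed in, while the arm keeps its last pose, push and grip.
It also fails if it takes over 54 s, if anything falls off the work surface, if the arm or the gripper's body presses on something with over 40 N, if the wrist force passes 120 N, or if a joint passes its speed limit or range.

## Working session

There is one attempt and no reset: what is moved stays moved. The work goes in short steps, Python scripts to look and compute and a tool call to move; the robot and the scene stay as the last step left them, time stands still between calls to the robot, and variables do not carry over. Pictures are saved under pics/ and viewed, and the job is handed in when it is done.

Besides the shell and the picture viewer there is one more tool, called after "Emit:" in YAML: its name, and indented under it one key for each argument. arm_command: Moves the arm, as the interface text tells. Its arguments: {"type":"object","properties":{"steps":{"type":"array"},"force":{"type":"number"}},"required":["steps"]}

```bash
mkdir -p pics
python3 - <<'E'
from plant import *
import cv2
print(get_state())
for n in("side","top"):
    c=read_camera(n); print({k:v for k,v in c.items() if k!="frame"})
    cv2.imwrite(f"pics/{n}0.png",c["frame"][:,:,::-1])
    import numpy as np; np.savez(f"{n}0.npz",**c)
E
```

```text
{'time': 0.0, 'qpos': array([ 1.13300399e+00,  2.87200982e-01,  1.57817418e+00, -1.91143110e-05,
        1.27859835e+00, -1.49978945e-01]), 'dq': array([ 0.00047758, -0.00018722, -0.00122828,  0.00020908, -0.0017615 ,
        0.00292869]), 'joint_efforts': array([-1.71691969e-03, -4.05988312e+01, -2.92622817e+01, -2.77174995e-04,
        5.88488707e-03, -1.43672440e-05]), 'eef_pos': array([0.19128397, 0.64664505, 0.22992516]), 'tcp_rot': array([ 1.43407673e-01,  9.89662984e-01, -1.14204199e-03, -3.36079704e-04]), 'contact_force': array([0.32320651, 0.64504973, 0.66477283]), 'wrist_torque': array([ 0.01082517,  0.04593123, -0.05568585]), 'opening': 1.000415797282216}
{'vfov': 55.209381891619735, 'cx': 283.7480395693455, 'cy': 205.73320600252123, 'position': array([ 0.46812329, -0.71435039,  0.93551585]), 'rotation': array([ 0.33942162, -0.01635671, -0.06010688,  0.93856944])}
{'vfov': 42.54544139613638, 'cx': 284.2324878790483, 'cy': 214.44596621013864, 'position': array([ 0.39999437, -0.01133779,  1.94542243]), 'rotation': array([-0.03689974,  0.02810859,  0.71000265, -0.70266959])}
```

View pics/side0.png

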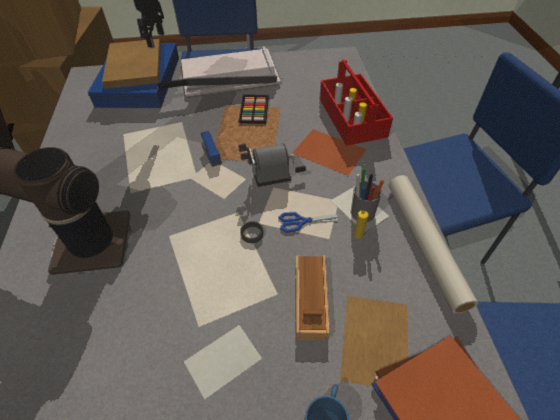

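View pics/top0.png

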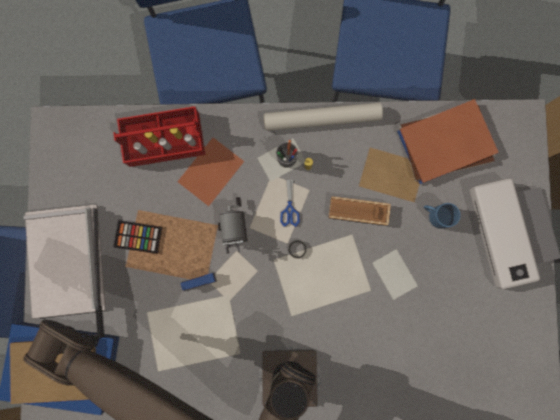

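The top view shows the sharpener at about (233,225), the box at (360,210) with its strip near (378,212), the scissors at (290,213) and the tape at (297,249). Next I zoom in.

```bash
cat > h.py <<'E'
import numpy as np, cv2
from scipy.spatial.transform import Rotation as R
def load(f): return dict(np.load(f))
def fpx(c): return 210/np.tan(np.radians(float(c["vfov"]))/2)
def ray(c,u,v):
    f=fpx(c); d=np.array([(u-c["cx"])/f,-(v-c["cy"])/f,-1.0]); return R.from_quat(c["rotation"]).apply(d)
def onz(c,u,v,z):
    d=ray(c,u,v); p=c["position"]; return p+d*(z-p[2])/d[2]
def proj(c,P):
    q=R.from_quat(c["rotation"]).inv().apply(np.asarray(P)-c["position"]); f=fpx(c)
    return np.array([c["cx"]+f*q[0]/-q[2], c["cy"]-f*q[1]/-q[2]])
def tri(c1,a,c2,b):
    d1=ray(c1,*a);d2=ray(c2,*b);d1/=np.linalg.norm(d1);d2/=np.linalg.norm(d2)
    A=np.stack([d1,-d2],1);t=np.linalg.lstsq(A,c2["position"]-c1["position"],rcond=None)[0]
    p=c1["position"]+t[0]*d1;q=c2["position"]+t[1]*d2
    return (p+q)/2,np.linalg.norm(p-q)
def crop(c,u0,v0,w,h,k,fn):
    im=c["frame"][v0:v0+h,u0:u0+w,::-1]; im=cv2.resize(np.ascontiguousarray(im),None,fx=k,fy=k,interpolation=cv2.INTER_CUBIC)
    for i in range(0,w,10): cv2.putText(im,str(u0+i),(i*k,8),0,.3,(0,255,255));cv2.line(im,(i*k,10),(i*k,16),(0,255,255))
    for j in range(0,h,10): cv2.putText(im,str(v0+j),(0,j*k+4),0,.3,(0,255,255))
    cv2.imwrite(fn,im)
E
python3 - <<'E'
from h import *
s=load("side0.npz");t=load("top0.npz")
print("base",proj(s,[0,0,0]),proj(t,[0,0,0]))
crop(s,230,130,100,75,8,"pics/s_sh.png")
crop(s,280,245,70,100,6,"pics/s_bx.png")
crop(t,210,190,60,75,8,"pics/t_sh.png")
crop(t,320,185,80,50,10,"pics/t_bx.png")
E
```

```text
base [ 92.20487431 241.29626174] [289.24656873 378.19353165]
```

View pics/s_sh.png

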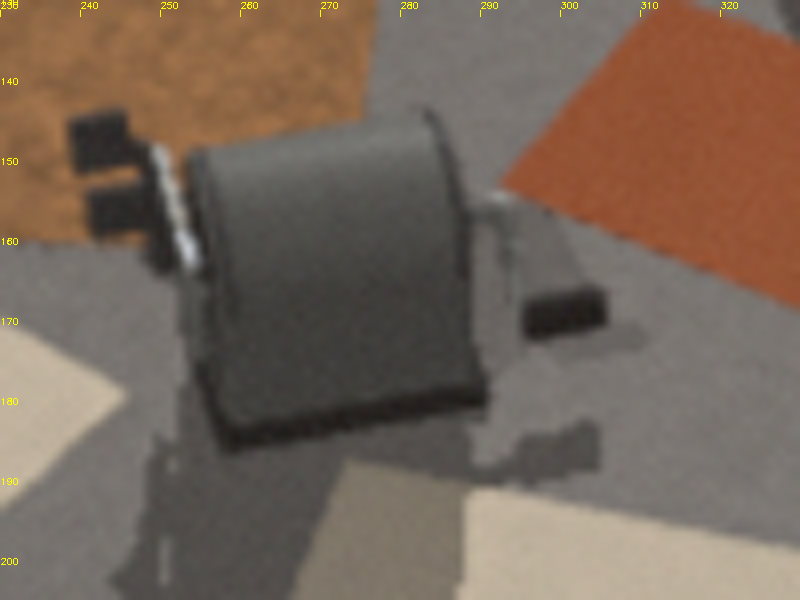

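View pics/s_bx.png

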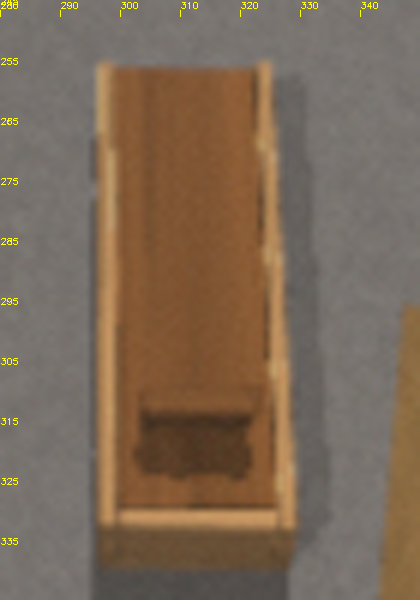

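View pics/t_sh.png

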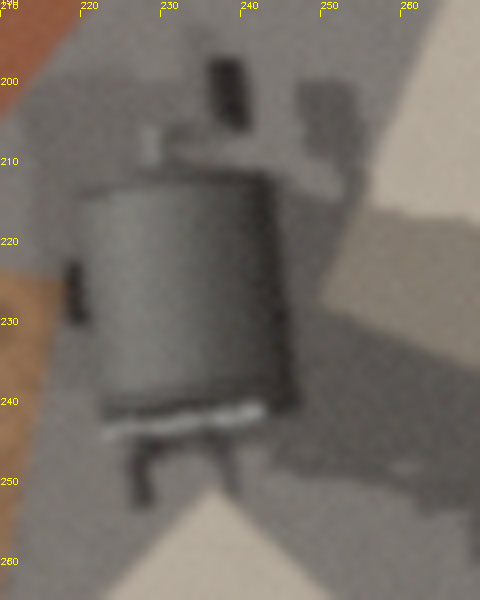

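View pics/t_bx.png

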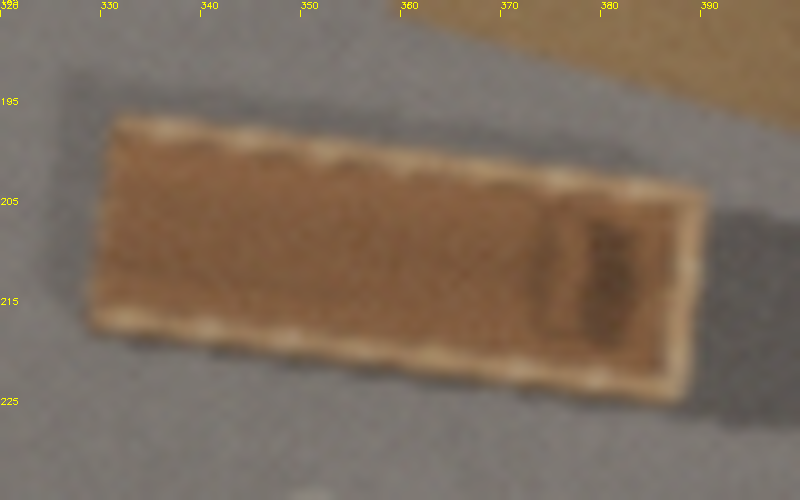

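Run:
```python
from h import *
np.set_printoptions(precision=4,suppress=True)
s=load("side0.npz");t=load("top0.npz")
T=[onz(t,*p,.042) for p in [(332,196.8),(390.8,204),(388.5,225.2),(329.2,218)]]
S=[onz(s,*p,.042) for p in [(325,255.3),(329.3,333),(296.3,333),(296.2,255.3)]]
for X in(T,S):
    X=np.array(X);print(X[:,:2].tolist());
    print("len",np.linalg.norm(X[0]-X[1]),np.linalg.norm(X[3]-X[2]),"w",np.linalg.norm(X[0]-X[3]),np.linalg.norm(X[1]-X[2]))
    d=(X[0]+X[3]-X[1]-X[2])/2; print("ctr",X.mean(0),"yaw",np.arctan2(d[1],d[0]))
# strip top
for p in [(303.3,314),(321.8,314)]: print("strip side near-top edge",onz(s,*p,.055))
for p in [(303.3,309.7),(322,309.7)]: print("strip side far-top edge",onz(s,*p,.055))
print("ears",tri(s,(242.3,147.6),t,(227.8,250.6)),tri(s,(244.8,155.9),t,(238.8,248.7)))
# housing base side
print("housing base corners side z0", onz(s,258.5,186,0),onz(s,290,180.5,0))
for p in [(97,122),(130,115),(92,182),(144,182)]:pass
for n,p in dict(Lt1=(238.8,145.3),Lt2=(245.5,143.8),Rt1=(241,154),Rt2=(248,152.8)).items(): print(n,onz(s,*p,.131))
```

```text
[[0.6367324146352391, -0.158740562556433], [0.6086801905391283, -0.3662805290671946], [0.533527270721341, -0.35608679613813876], [0.5613006083736003, -0.14749184749471103]]
len 0.2094272307414355 0.2104357642700039 w 0.07626592283866514 0.07584110724513243
ctr [ 0.5851 -0.2571  0.042 ] yaw 1.4374399697419755
[[0.6374356393672592, -0.1582696409375256], [0.6075750443907252, -0.3657204472372912], [0.5327380831571511, -0.3560606174867409], [0.5626281273381986, -0.14843319965392976]]
len 0.20958886460586468 0.2097678702210272 w 0.07545143758142508 0.07545782316953682
ctr [ 0.5851 -0.2571  0.042 ] yaw 1.4278281324493445
strip side near-top edge [ 0.5545 -0.3183  0.055 ]
strip side near-top edge [ 0.5972 -0.3238  0.055 ]
strip side far-top edge [ 0.5562 -0.3077  0.055 ]
strip side far-top edge [ 0.5996 -0.3134  0.055 ]
ears (array([0.4482, 0.2029, 0.1185]), np.float64(0.0007598938652201976)) (array([0.4538, 0.1655, 0.1185]), np.float64(7.152765988083196e-05))
housing base corners side z0 [ 0.4861  0.1493 -0.    ] [ 0.5879  0.1597 -0.    ]
Lt1 [0.4391 0.2004 0.131 ]
Lt2 [0.4593 0.2043 0.131 ]
Rt1 [0.4435 0.1616 0.131 ]
Rt2 [0.4641 0.164  0.131 ]
```

```bash
cat >> h.py <<'E'
def rel(pos,yang):
    "turn, shift in present tool axes for a pose straight down with tool y at world angle yang"
    from plant import get_state
    st=get_state(); Rc=R.from_quat(st["tcp_rot"])
    y=np.array([np.cos(yang),np.sin(yang),0]); z=np.array([0,0,-1.]); x=np.cross(y,z)
    Rt=R.from_matrix(np.stack([x,y,z],1))
    return (Rc.inv()*Rt).as_rotvec().round(3), Rc.inv().apply(np.array(pos)-st["eef_pos"]).round(4)
E
python3 - <<'E'
from h import *
t=load("top0.npz")
for a,b,z in [((223.1,244.4),(243.1,241.3),.095),((220.3,215),(222.8,241.9),.09),((243.8,212.5),(247.1,240.6),.08)]:
    d=onz(t,*b,z)-onz(t,*a,z); print(onz(t,*a,z),onz(t,*b,z),np.arctan2(d[1],d[0]))
print(rel([.52,.25,.25],1.433)); print(rel([.577,-.316,.15],1.433))
E
```

```text
[0.46982569 0.22173578 0.095     ] [0.47975417 0.15297781 0.095     ] -1.4273900533186994
[0.57174787 0.23213129 0.09      ] [0.47862722 0.22340563 0.09      ] -3.04816267990079
[0.58050751 0.15159416 0.08      ] [0.48267945 0.14044495 0.08      ] -3.028114826828711
(array([-0.002, -0.   , -0.15 ]), array([-0.4278, -0.2871, -0.0195]))
(array([-0.002, -0.   , -0.15 ]), array([-0.6431, -0.8134,  0.0816]))
```

Emit:
arm_command:
  steps:
    - [[-0.002, 0, -0.15], [-0.428, -0.287, -0.02], -0.2]
    - [[-0.002, 0, -0.15], [-0.428, -0.287, -0.02], -0.2]
    - [[-0.002, 0, -0.15], [-0.428, -0.287, -0.02], -0.2]
    - [[-0.002, 0, -0.15], [-0.428, -0.287, -0.02], -0.2]
    - [[-0.002, 0, -0.15], [-0.428, -0.287, -0.02], -0.2]
    - [[-0.002, 0, -0.15], [-0.428, -0.287, -0.02], -0.2]
    - [[-0.002, 0, -0.15], [-0.428, -0.287, -0.02], -0.2]
    - [[-0.002, 0, -0.15], [-0.428, -0.287, -0.02], -0.2]
    - [[-0.002, 0, -0.15], [-0.428, -0.287, -0.02], -0.2]
    - [[-0.002, 0, -0.15], [-0.643, -0.813, 0.06], -0.2]
    - [[-0.002, 0, -0.15], [-0.643, -0.813, 0.06], -0.2]
    - [[-0.002, 0, -0.15], [-0.643, -0.813, 0.06], -0.2]
  force: 40

```text
time: 1.6
eef_pos: [0.5383, 0.0645, 0.2241]
tcp_rot: [0.068, 0.998, 0.0, -0.001]
contact_force: [0.9, -0.4, -1.0]
opening: 0.4
```

```bash
python3 -c "
from h import *
print(rel([.577,-.316,.12],1.433),rel([.577,-.316,.045],1.433))"
```

```text
(array([ 0.   , -0.001,  0.002]), array([-0.0902, -0.3717,  0.1039])) (array([ 0.   , -0.001,  0.002]), array([-0.0902, -0.3718,  0.1789]))
```

Emit:
arm_command:
  steps:
    - [[0, -0.001, 0.002], [-0.09, -0.372, 0.104], -0.2]
    - [[0, -0.001, 0.002], [-0.09, -0.372, 0.104], -0.2]
    - [[0, -0.001, 0.002], [-0.09, -0.372, 0.104], -0.2]
    - [[0, -0.001, 0.002], [-0.09, -0.372, 0.104], -0.2]
    - [[0, -0.001, 0.002], [-0.09, -0.372, 0.104], -0.2]
    - [[0, -0.001, 0.002], [-0.09, -0.372, 0.104], -0.2]
    - [[0, -0.001, 0.002], [-0.09, -0.372, 0.104], -0.2]
    - [[0, -0.001, 0.002], [-0.09, -0.372, 0.104], -0.2]
    - [[0, -0.001, 0.002], [-0.09, -0.372, 0.104], -0.2]
    - [[0, -0.001, 0.002], [-0.09, -0.372, 0.104], -0.2]

```text
time: 2.85
eef_pos: [0.5773, -0.3144, 0.1207]
tcp_rot: [0.068, 0.998, 0.0, 0.0]
contact_force: [-0.0, 0.2, -0.4]
opening: 0.404
```

```bash
python3 -c "
from h import *
from plant import *
print(rel([.577,-.316,.045],1.433),get_state()['eef_pos'])
c=read_camera('side');np.savez('s1.npz',**c);crop(c,270,220,80,120,5,'pics/s1.png')"
```

```text
(array([0.   , 0.001, 0.002]), array([ 0.0002, -0.0017,  0.0757])) [ 0.5773325  -0.31437143  0.12067272]
```

View pics/s1.png

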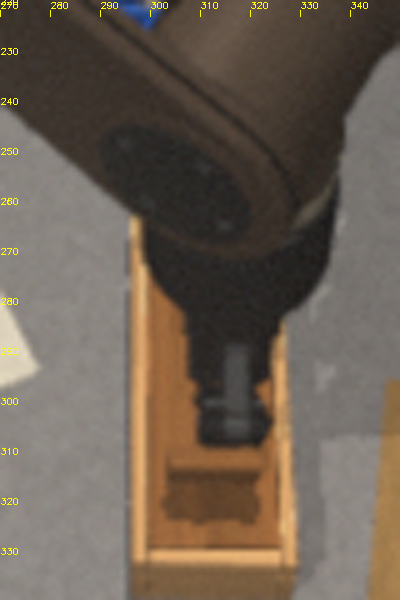

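The gripper sits above the strip (tip at about pixel (315,308), strip at (312,313)), in line with the box. Next I lower it and close.

Emit:
arm_command:
  steps:
    - [[0, 0.001, 0.002], [0, -0.001, 0.04], -0.2]
    - [[0, 0.001, 0.002], [0, -0.001, 0.065], -0.2]
    - [[0, 0.001, 0.002], [0, -0.001, 0.076], -0.2]
    - [[0, 0.001, 0.002], [0, -0.001, 0.076], -0.2]
    - [[0, 0.001, 0.002], [0, -0.001, 0.076], -0.2]
    - [[0, 0.001, 0.002], [0, -0.001, 0.076], -1]
    - [[0, 0.001, 0.002], [0, -0.001, 0.076], -1]
    - [[0, 0.001, 0.002], [0, -0.001, 0.076], -1]
    - [[0, 0.001, 0.002], [0, -0.001, 0.076], -1]
    - [[0, 0.001, 0.002], [0, -0.001, 0.076], -1]
    - [[0, 0.001, 0.002], [0, -0.001, 0.076], -1]
    - [[0, 0.001, 0.002], [0, -0.001, 0.076], -1]

```text
time: 4.4
eef_pos: [0.5782, -0.3148, 0.0463]
tcp_rot: [0.069, 0.998, 0.001, 0.001]
contact_force: [0.0, 5.6, 5.6]
opening: 0.125
```

```bash
python3 -c "
from h import *
from plant import *
print(get_state())"
```

```text
{'time': 4.4, 'qpos': array([-0.65314527,  0.4487555 ,  1.72973045,  0.00249314,  0.96281047,
       -2.0867602 ]), 'dq': array([ 0.00042626,  0.00146143,  0.0003536 , -0.00140167,  0.00063641,
       -0.00034879]), 'joint_efforts': array([ -3.0994036 , -38.93630505, -23.90467465,  -0.89020092,
        -0.74118666,  -0.04062121]), 'eef_pos': array([ 0.57824559, -0.3147693 ,  0.04634452]), 'tcp_rot': array([6.92471072e-02, 9.97599002e-01, 7.71643334e-04, 6.88204309e-04]), 'contact_force': array([0.01920657, 5.63869121, 5.62758983]), 'wrist_torque': array([ 0.8985566 , -0.04931406, -0.06092983]), 'opening': 0.1252984324506485}
```

Emit:
arm_command:
  steps:
    - [[0, 0, 0], [0, 0.01, 0], -1]
    - [[0, 0, 0], [0, 0.025, 0], -1]
    - [[0, 0, 0], [0, 0.04, 0], -1]
    - [[0, 0, 0], [0, 0.055, 0], -1]
    - [[0, 0, 0], [0, 0.07, 0], -1]
    - [[0, 0, 0], [0, 0.085, 0], -1]
    - [[0, 0, 0], [0, 0.098, 0], -1]
    - [[0, 0, 0], [0, 0.108, 0], -1]
    - [[0, 0, 0], [0, 0.115, 0], -1]
    - [[0, 0, 0], [0, 0.119, 0], -1]
    - [[0, 0, 0], [0, 0.121, 0], -1]
    - [[0, 0, 0], [0, 0.121, 0], -1]

```text
time: 5.9
eef_pos: [0.595, -0.1957, 0.0465]
tcp_rot: [0.069, 0.998, 0.0, 0.001]
contact_force: [1.4, -4.8, -2.6]
opening: 0.119
```

```bash
python3 -c "
from h import *
from plant import *
s=get_state();print(s['eef_pos'],s['contact_force'],np.linalg.norm(s['eef_pos']-[ 0.5782, -0.3148, 0.0463]))"
```

```text
[ 0.59502111 -0.19570982  0.04653607] [ 1.36436551 -4.79283734 -2.63974654] 0.12027250895052334
```

Emit:
arm_command:
  steps:
    - [[0, 0, 0], [0, 0.002, 0], -1]
    - [[0, 0, 0], [0, 0.004, 0], -1]
    - [[0, 0, 0], [0, 0.004, 0], -1]

```text
time: 6.28
eef_pos: [0.5951, -0.1955, 0.0466]
tcp_rot: [0.069, 0.998, -0.003, 0.001]
contact_force: [-1.1, -13.0, -4.0]
opening: 0.129
```

```bash
python3 -c "
from h import *
from plant import *
s=get_state();print(s['eef_pos'],s['contact_force'],np.linalg.norm(s['eef_pos']-[ 0.5782, -0.3148, 0.0463]))
c=read_camera('side');np.savez('s2.npz',**c);crop(c,250,200,120,140,4,'pics/s2.png')
c=read_camera('top');np.savez('t2.npz',**c);crop(c,270,170,130,80,6,'pics/t2.png')"
```

```text
[ 0.59509007 -0.19554294  0.04660459] [ -1.07360677 -12.98316439  -3.98033618] 0.12044755803329317
```

View pics/s2.png

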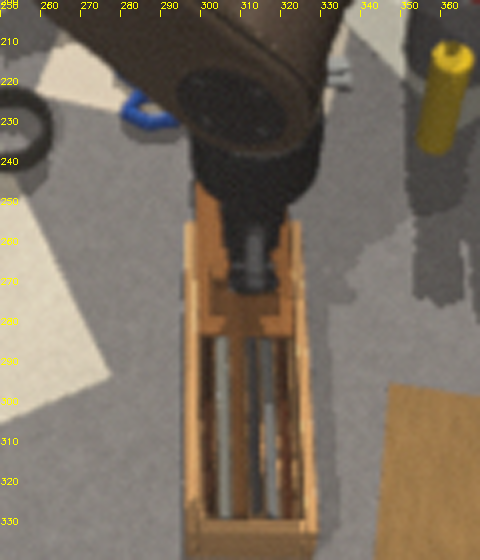

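View pics/t2.png

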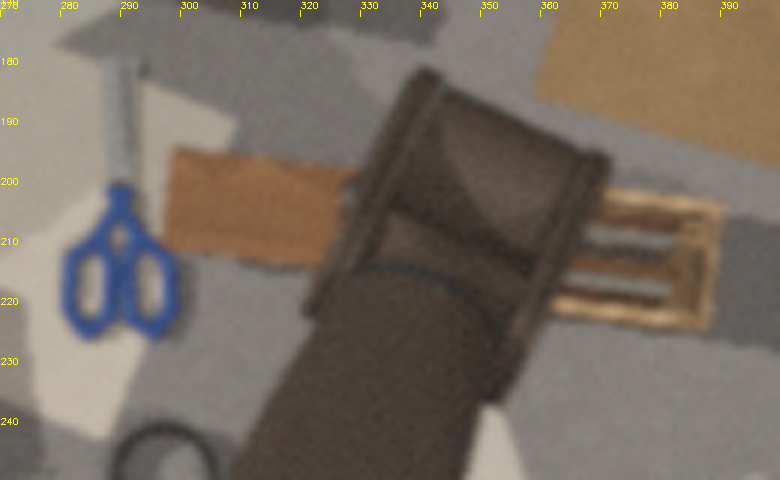

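The lid is against its stop: 13 N with no further motion after 120 mm, and its back edge stands at side row 282. Next I release and lift.

Emit:
arm_command:
  steps:
    - [[0, 0, 0], [0, -0.001, 0], -0.3]
    - [[0, 0, 0], [0, -0.001, 0], -0.3]
    - [[0, 0, 0], [0, -0.001, 0], -0.3]
    - [[0, 0, 0], [0, -0.001, -0.03], -0.3]
    - [[0, 0, 0], [0, -0.001, -0.08], -0.3]
    - [[0, 0, 0], [0, -0.001, -0.14], -0.3]
    - [[0, 0, 0], [0, -0.001, -0.18], 0.5]
    - [[0, 0, 0], [0, -0.001, -0.18], 0.5]

```text
time: 7.38
eef_pos: [0.5969, -0.1957, 0.2323]
tcp_rot: [0.069, 0.998, -0.005, 0.005]
contact_force: [0.2, 0.8, 0.0]
opening: 0.751
```

```bash
python3 -c "
from h import *
print(rel([.451,.184,.22],1.69),rel([.451,.184,.17],1.69))"
```

```text
(array([-0.01 ,  0.01 , -0.256]), array([0.1966, 0.3563, 0.007 ])) (array([-0.01 ,  0.01 , -0.256]), array([0.1972, 0.3567, 0.057 ]))
```

Emit:
arm_command:
  steps:
    - [[-0.01, 0.01, -0.256], [0.197, 0.356, 0.007], 0.5]
    - [[-0.01, 0.01, -0.256], [0.197, 0.356, 0.007], 0.5]
    - [[-0.01, 0.01, -0.256], [0.197, 0.356, 0.007], 0.5]
    - [[-0.01, 0.01, -0.256], [0.197, 0.356, 0.007], 0.5]
    - [[-0.01, 0.01, -0.256], [0.197, 0.356, 0.007], 0.5]
    - [[-0.01, 0.01, -0.256], [0.197, 0.356, 0.007], 0.5]
    - [[-0.01, 0.01, -0.256], [0.197, 0.356, 0.007], 0.5]
    - [[-0.01, 0.01, -0.256], [0.197, 0.356, 0.007], 0.5]
    - [[-0.01, 0.01, -0.256], [0.197, 0.356, 0.057], 0.5]
    - [[-0.01, 0.01, -0.256], [0.197, 0.356, 0.057], 0.5]
    - [[-0.01, 0.01, -0.256], [0.197, 0.356, 0.057], 0.5]
    - [[-0.01, 0.01, -0.256], [0.197, 0.356, 0.057], 0.5]

```text
time: 8.88
eef_pos: [0.4524, 0.183, 0.1719]
tcp_rot: [-0.059, 0.998, 0.0, 0.002]
contact_force: [-0.5, -1.0, 0.9]
opening: 0.75
```

```bash
python3 -c "
from h import *
from plant import *
print(get_state()['eef_pos'],rel([.451,.184,.099],1.69))
c=read_camera('side');np.savez('s3.npz',**c);crop(c,210,100,100,100,6,'pics/s3.png')
c=read_camera('top');np.savez('t3.npz',**c);crop(c,210,170,130,95,6,'pics/t3.png')"
```

```text
[0.45240978 0.18302582 0.17191607] (array([ 0.   ,  0.003, -0.001]), array([0.0015, 0.0011, 0.0729]))
```

View pics/s3.png

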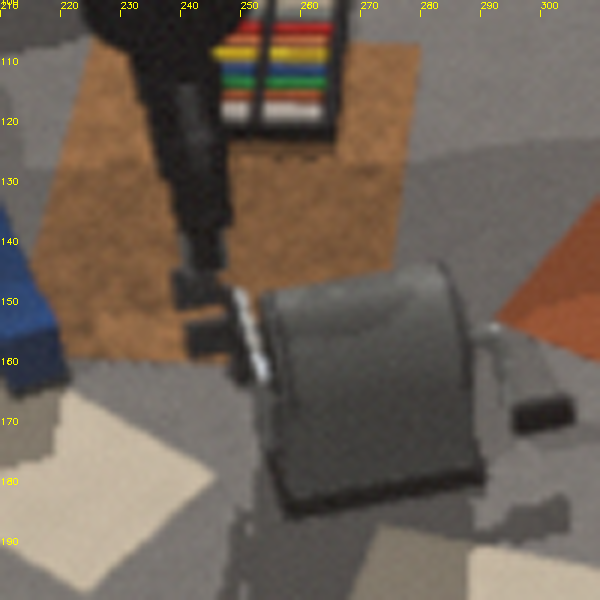

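View pics/t3.png

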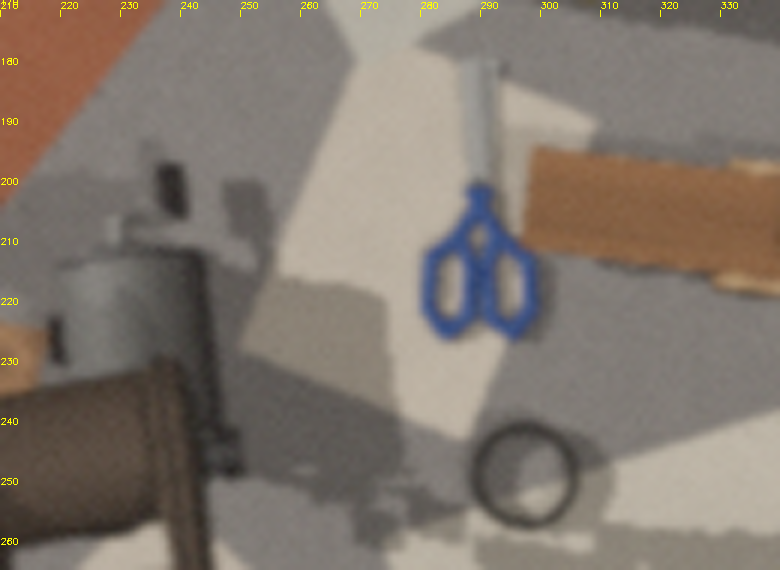

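The side view shows the near finger above the near ear (pad at (245,154)) in the right fore-aft position. The lid stays open (top view, lid end at u=297). Now I descend and pinch.

Emit:
arm_command:
  steps:
    - [[0, 0.003, 0], [0.001, 0.001, 0.025], 0.5]
    - [[0, 0.003, 0], [0.001, 0.001, 0.05], 0.5]
    - [[0, 0.003, 0], [0.001, 0.001, 0.07], 0.5]
    - [[0, 0.003, 0], [0.001, 0.001, 0.073], 0.5]
    - [[0, 0.003, 0], [0.001, 0.001, 0.073], 0.5]
    - [[0, 0.003, 0], [0.001, 0.001, 0.073], 0.5]
  force: 35

```text
time: 9.72
eef_pos: [0.4522, 0.1843, 0.1001]
tcp_rot: [-0.059, 0.998, 0.0, 0.001]
contact_force: [0.3, 1.1, -0.1]
opening: 0.748
```

```bash
python3 -c "
from h import *
from plant import *
print(get_state()['eef_pos'],get_state()['contact_force'])
c=read_camera('side');np.savez('s4.npz',**c);crop(c,210,100,100,100,6,'pics/s4.png')"
```

```text
[0.45223249 0.18429071 0.10006613] [ 0.32276121  1.08229935 -0.09131777]
```

View pics/s4.png

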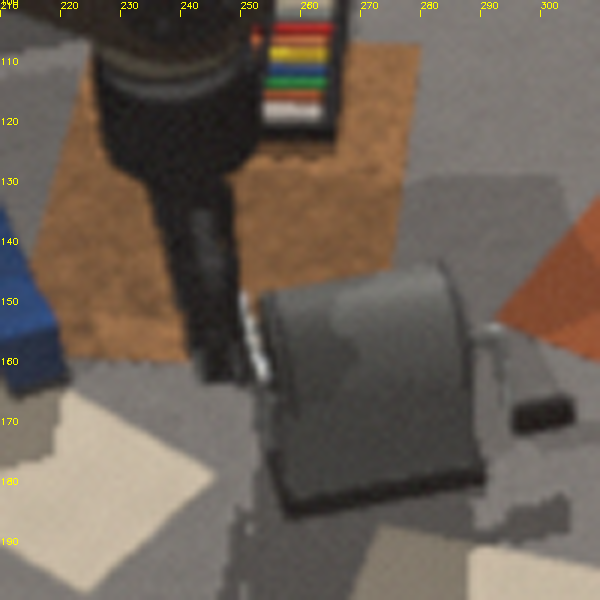

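The near finger covers the ear and stands clear of the plate. Now I pinch.

Emit:
arm_command:
  steps:
    - [[0, 0, 0], [0, 0, 0], -1]
    - [[0, 0, 0], [0, 0, 0], -1]
    - [[0, 0, 0], [0, 0, 0], -1]
    - [[0, 0, 0], [0, 0, 0], -1]
    - [[0, 0, 0], [0, 0, 0], -1]
    - [[0, 0, 0], [0, 0, 0], -1]
    - [[0, 0, 0], [0, 0, 0], -1]
    - [[0, 0, 0], [0, 0, 0], -1]

```text
time: 10.78
eef_pos: [0.4527, 0.1867, 0.1021]
tcp_rot: [-0.059, 0.998, 0.003, 0.002]
contact_force: [-3.9, 6.7, 7.5]
opening: 0.365
```

```bash
python3 -c "
from h import *
from plant import *
s=get_state();print(s['eef_pos'],s['contact_force'],s['opening'], s['opening']*85)"
```

```text
[0.45271503 0.18666782 0.10212003] [-3.85033967  6.68374127  7.54119006] 0.365234400331333 31.044924028163305
```

Emit:
arm_command:
  steps:
    - [[0, 0, 0], [0.003, 0, 0], -1]
    - [[0, 0, 0], [0.008, 0, 0], -1]
    - [[0, 0, 0], [0.014, 0, 0], -1]
    - [[0, 0, 0], [0.02, 0, 0], -1]
    - [[0, 0, 0], [0.026, 0, 0], -1]
    - [[0, 0, 0], [0.032, 0, 0], -1]
    - [[0, 0, 0], [0.036, 0, 0], -1]
    - [[0, 0, 0], [0.038, 0, 0], -1]
    - [[0, 0, 0], [0.038, 0, 0], -1]
    - [[0, 0, 0], [0.038, 0, 0], -1]

```text
time: 12.02
eef_pos: [0.4169, 0.1826, 0.1023]
tcp_rot: [-0.058, 0.998, 0.004, 0.005]
contact_force: [6.6, 4.4, -5.8]
opening: 0.364
```

```bash
python3 -c "
from h import *
from plant import *
s=get_state();print(s['eef_pos'],s['contact_force'],s['opening'], np.linalg.norm(s['eef_pos']-[ 0.45271503, 0.18666782, 0.10212003]))
c=read_camera('side');np.savez('s5.npz',**c);crop(c,220,110,80,80,7,'pics/s5.png')
c=read_camera('top');np.savez('t5.npz',**c);crop(c,200,190,70,75,8,'pics/t5.png')"
```

```text
[0.41688568 0.18262993 0.10229353] [ 6.59813202  4.36872381 -5.81575239] 0.3638537469559698 0.036056583335105905
```

View pics/s5.png

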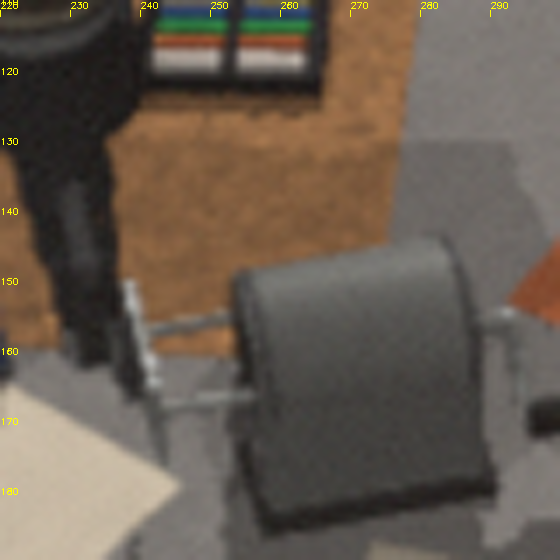

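View pics/t5.png

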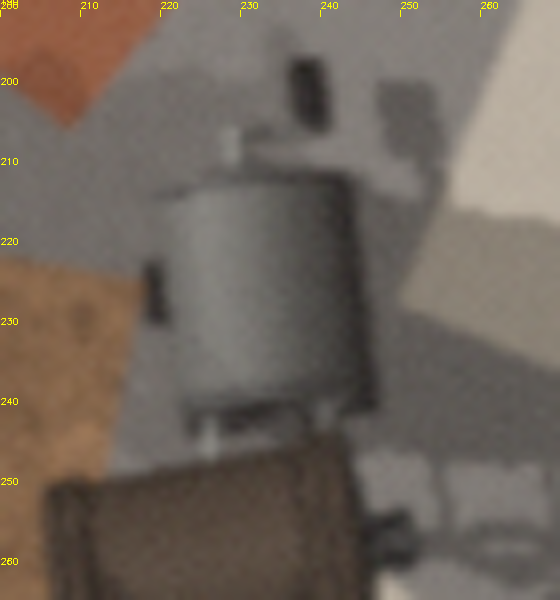

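Run:
```python
from h import *
a=load("side0.npz");b=load("s5.npz")
def top(c,u0,u1,v0,v1):
    f=c["frame"].astype(int); m=(f.min(2)>130)
    ys,xs=np.nonzero(m[v0:v1,u0:u1]); return np.c_[xs+u0,ys+v0]
for c,box in((a,(246,258,143,168)),(b,(235,246,145,170))):
    f=c["frame"].astype(float).mean(2)
    for v in range(box[2],box[3]):
        r=f[v,box[0]:box[1]]; print(v,r.astype(int))
    print()
print(onz(a,249.7,148.5,.098),onz(b,238.6,150.4,.098))
o=proj(a,[.486,.18,.074])
print(o)
```

```text
143 [104 103  98 104 105 107 105 108 104  99  99 105]
144 [100 106 103 105 106 107 108 109 103 100 102 104]
145 [ 98 106 103 102 105 106 108 107 109 105 104 105]
146 [ 83  98  99 102 107 106 111 112 114 107 109 109]
147 [ 59  81  93 106 108 108 110 111 112 114 114 113]
148 [ 46  54  71 135 136 113 111 106  97  98 110 113]
149 [ 43  44  65 139 160 129 104  93  89  88 108 111]
150 [ 60  49  52 103 162 131  95  72  77  81 102 112]
151 [102  69  45  72 143 119  87  66  76  81  94 104]
152 [ 92  75  51  67 149 144 101  68  71  82  83  98]
153 [ 62  56  44  57 130 167 117  65  64  77  74  87]
154 [ 48  45  41  56  93 152 110  55  57  79  71  83]
155 [ 43  46  38  49  75 148 124  67  56  76  67  73]
156 [ 40  42  39  44  63 139 150  87  45  65  70  70]
157 [ 42  40  42  40  50 103 142  91  41  59  69  66]
158 [ 49  47  45  41  43  73 140  98  44  54  67  62]
159 [ 89  81  61  44  41  73 169 140  70  47  69  59]
160 [ 99  84  62  48  41  60 144 184 114  48  65  59]
161 [109  88  65  46  45  49 105 194 128  52  59  60]
162 [113  91  65  47  42  41  77 158 127  68  56  61]
163 [114 108  90  59
[... 899 characters left out ...]
]
158 [ 46  59  50  52  99 139 112  94  98 105 107]
159 [ 45  63  54  47  80 131 109  99 105 108 110]
160 [ 42  63  53  47  69 138 147 115  99 101 102]
161 [ 45  63  52  39  63 137 182 142 115 113 115]
162 [ 82  64  46  42  47 104 159 138 120 118 115]
163 [102  69  47  44  43  72 138 126 118 120 119]
164 [115  83  51  39  41  75 154 155 129 121 120]
165 [126 115  77  49  46  76 114 122 121 121 118]
166 [125 123  95  62  50  61  82  92 114 119 116]
167 [122 122 101  83  85  79  77  86 121 129 128]
168 [120 119 114 112 112  93  80  82  96 103 101]
169 [119 122 115 118 115 106  83  76  81  97 107]

[0.4704528  0.21866336 0.098     ] [0.43606703 0.2146736  0.098     ]
[256.23249672 162.36249874]
```

Emit:
arm_command:
  steps:
    - [[0, 0, 0], [0.004, 0, 0], -1]
    - [[0, 0, 0], [0.004, 0, 0], -1]
    - [[0, 0, 0], [0.004, 0, 0], -1]
    - [[0, 0, 0], [0.004, 0, 0], -1]

```text
time: 12.62
eef_pos: [0.4146, 0.1824, 0.1023]
tcp_rot: [-0.058, 0.998, 0.004, 0.008]
contact_force: [7.3, 3.5, -6.9]
opening: 0.366
```

```bash
python3 -c "
from h import *
from plant import *
s=get_state();print(s['eef_pos'],s['contact_force'],s['opening'], np.linalg.norm(s['eef_pos']-[ 0.45271503, 0.18666782, 0.10212003]))
fs=[];
for i in range(6):
  c=read_camera('side');fs.append(c['frame'].astype(float))
s=get_state();print(s['eef_pos'])
c['frame']=np.mean(fs,0).round().astype(np.uint8);np.savez('s6.npz',**c);crop(c,225,135,50,50,12,'pics/s6.png')
f=c['frame'].astype(float).mean(2)
for v in range(148,170): print(v,f[v,235:264].astype(int))
"
```

```text
[0.41461655 0.18235522 0.10229673] [ 7.28978332  3.53912182 -6.89012881] 0.3655006101506681 0.038342194840603964
[0.41463271 0.18235692 0.10229269]
148 [ 53  89 100 100  98  94  92  94  95  93  90  89  92  87  88  94  95  99
  97  88  88 103 103 101 108 110 112 115 115]
149 [ 48  80  99  98 100  97  95  93  95  92  91  91  94  93  94  98  99  93
  83  80  81 105 113 113 116 116 117 118 118]
150 [ 41  77 138 112  96  96  96  97  97  96  97  95  96  94  94  94  93  83
  64  73  79 107 117 118 118 117 118 117 115]
151 [ 33  68 150 134 104  95  96  99 100 100 102 100  96  94  91  92  90  79
  61  76  82  97 111 114 114 113 112 111 110]
152 [ 33  66 148 160 119  96  96  98  98  97  96  94  92  92  97  97  93  81
  60  75  85  86 101 107 105 106 105 104 103]
153 [ 31  54 117 168 128  96  98 100 100  98  94  91  90  94  97  98  91  79
  58  66  81  76  93 100  99 100  98  98  98]
154 [ 34  42  81 148 116  93  95  95  93  96  98  97  98 100  98 104 113  90
  58  58  83  74  84  94  94  93  95  93  93]
155 [ 35  43  66 131 124 103  96  95  94  99 118 120 117 112  99  95  98  86
  57  54  78  
[... 1053 characters left out ...]
122 120 118 118 117 104  99  98 100 100
  69  47  40  50  61  57  67  71  70  70  71]
165 [114  87  54  44  64 119 137 127 121 118 117 119 111 105 104 104 105 106
  82  69  70  61  65  56  62  69  70  69  68]
166 [124  98  63  48  57  81  94 116 122 119 118 119 114 126 132 133 132 120
 105 101  98  68  64  56  56  65  66  66  67]
167 [122 115  90  77  77  76  80 108 127 129 130 128 116 118 116 114 112 100
  85  77  72  55  60  56  55  62  64  66  66]
168 [120 120 114 110 106  91  81  86  99 101 107 105  96  92  88  91  98  85
  66  57  55  51  62  54  54  61  64  66  66]
169 [119 121 118 116 112  92  81  81  90  97 110 112 102  96  96  99 100  80
  62  56  58  53  60  57  55  61  65  65  65]
```

View pics/s6.png

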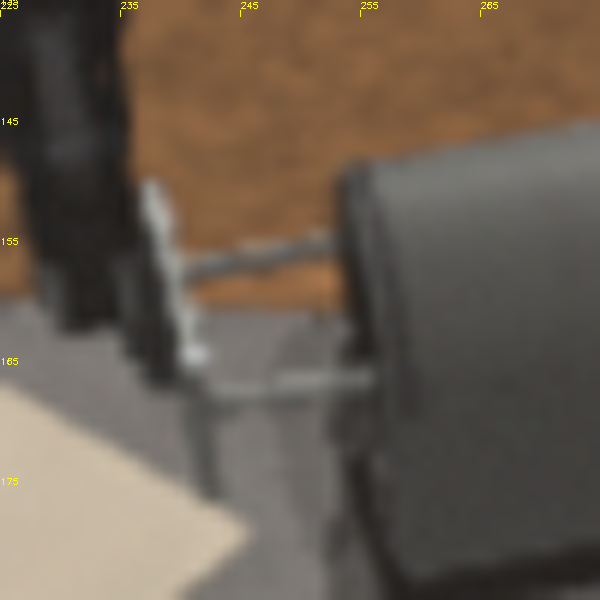

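```bash
python3 -c "
from h import *
a=load('side0.npz');b=load('s6.npz')
d=np.array([-.993,-.119,0])
p=np.array([.4705,.2187,.098]);
for q in (p,[.478,.162,.085]):
  for k in (.036,.038,.040): print(k,proj(a,q+k*d)-proj(a,q))
# subpixel: phase-shift match of the plate edge (front bright strip) 
A=a['frame'].astype(np.float32).mean(2);B=b['frame'].astype(np.float32).mean(2)
t=A[148:164,248:256]
u=cv2.resize(A[144:168,244:260],None,fx=8,fy=8,interpolation=cv2.INTER_CUBIC);w=cv2.resize(B[140:176,228:252],None,fx=8,fy=8,interpolation=cv2.INTER_CUBIC)
t=u[4*8:20*8,3*8:10*8]
r=cv2.matchTemplate(w,t,cv2.TM_CCOEFF_NORMED);_,m,_,l=cv2.minMaxLoc(r)
print(m,228+l[0]/8-247,140+l[1]/8-148)
"
```

```text
0.036 [-11.53897955   2.00547675]
0.038 [-12.18293405   2.11739616]
0.04 [-12.82719528   2.22936888]
0.036 [-11.76469936   2.11621924]
0.038 [-12.42131307   2.23433009]
0.04 [-13.07824614   2.35249838]
0.9109527468681335 -12.0 3.25
```

Emit:
arm_command:
  steps:
    - [[0, 0, 0], [0.0025, 0, 0], -1]
    - [[0, 0, 0], [0.0025, 0, 0], -1]
    - [[0, 0, 0], [0.0025, 0, 0], -1]
    - [[0, 0, 0], [0.0025, 0, 0], -1]
    - [[0, 0, 0], [0.0025, 0, 0], -1]
    - [[0, 0, 0], [0.0025, 0, 0], -1]

```text
time: 13.68
eef_pos: [0.4139, 0.1823, 0.1023]
tcp_rot: [-0.058, 0.998, 0.004, 0.011]
contact_force: [6.7, 3.1, -7.2]
opening: 0.365
```

```bash
python3 -c "
from h import *
from plant import *
s=get_state();print(s['eef_pos'],s['contact_force'],s['opening'], np.linalg.norm(s['eef_pos']-[ 0.45271503, 0.18666782, 0.10212003]))
fs=[]
for i in range(6):
  c=read_camera('side');fs.append(c['frame'].astype(float))
s=get_state();print(s['eef_pos'],s['opening'])
cv2.imwrite('pics/s7f.png',c['frame'][:,:,::-1])
c['frame']=np.mean(fs,0).round().astype(np.uint8);crop(c,225,135,50,50,12,'pics/s7.png')
f=c['frame'].astype(float).mean(2)
for v in (153,154,155,165,166,167): print(v,f[v,235:264].astype(int))
a=load('side0.npz')
A=a['frame'].astype(np.float32).mean(2);B=f.astype(np.float32)
u=cv2.resize(A[144:168,244:260],None,fx=8,fy=8,interpolation=cv2.INTER_CUBIC);w=cv2.resize(B[140:176,228:252],None,fx=8,fy=8,interpolation=cv2.INTER_CUBIC)
t=u[4*8:20*8,3*8:10*8]
r=cv2.matchTemplate(w,t,cv2.TM_CCOEFF_NORMED);_,m,_,l=cv2.minMaxLoc(r)
print(m,228+l[0]/8-247,140+l[1]/8-148)
t=read_camera('top');cv2.imwrite('pics/t7f.png',t['frame'][:,:,::-1])
"
```

```text
[0.41387756 0.18228211 0.10229963] [ 6.6671373   3.05831535 -7.24372488] 0.36533899407309883 0.03908472931258704
[0.41388358 0.18226389 0.10230586] 0.35962856617860905
153 [ 34  65 157 172 122  95  99 100  99  97  93  92  91  94  97  98  92  79
  58  67  82  76  94 100 100  98  98  99  97]
154 [ 35  58 122 171 127  94  95  95  92  95  98  98  98  98  99 104 114  89
  57  58  84  75  85  93  95  94  94  93  93]
155 [ 35  53  86 141 115  97  97  95  92  97 116 120 116 113  99  94  97  74
  48  54  78  70  76  89  90  90  91  90  88]
165 [114  79  48  43  73 141 135 122 121 118 118 120 111 105 103 104 105 106
  83  70  63  56  66  57  63  70  68  68  69]
166 [124  94  61  51  80 103 103 114 120 119 118 120 113 127 132 133 133 121
 104  99  84  60  64  56  57  65  67  67  66]
167 [121  98  80  76  81  83  87 114 131 131 131 130 117 117 117 113 111 100
  86  76  66  52  60  55  55  62  64  67  67]
0.917486310005188 -12.75 1.5
```

View pics/s7.png

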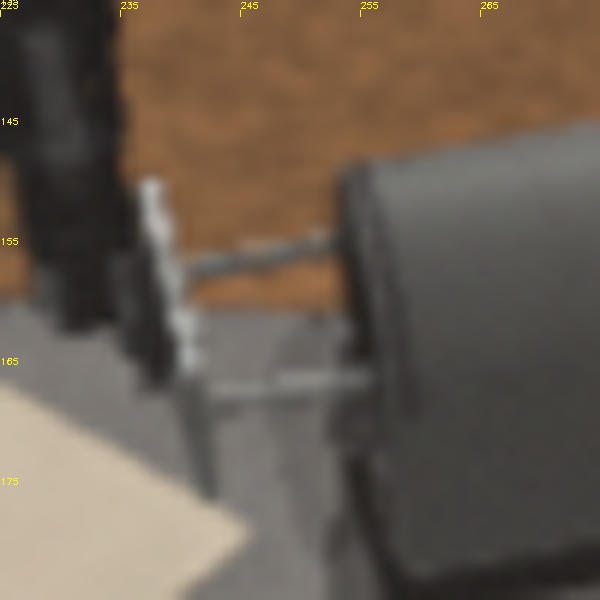

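View pics/s7f.png

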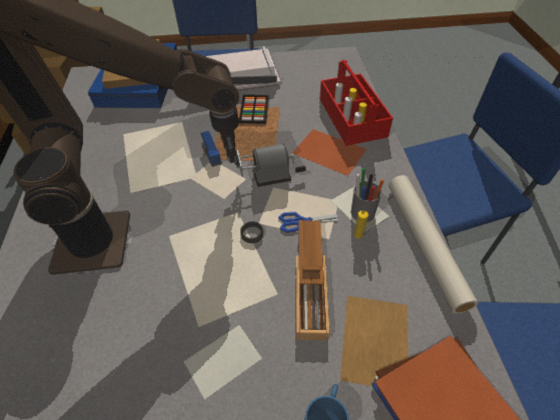

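View pics/t7f.png

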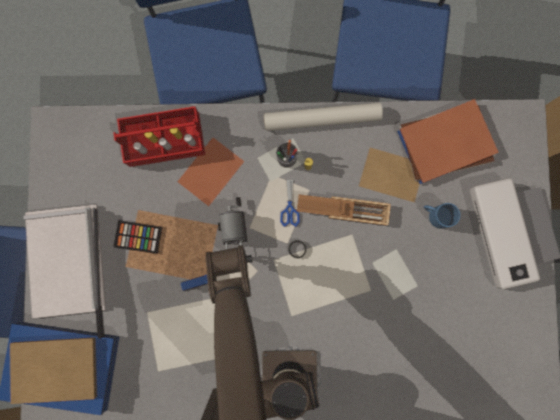

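The near rod has begun to darken right at the housing face (pixel (255,166)), which fits the ring emerging level with it. The lid is still open and the bystanders are where they were. I'm handing in.

```bash
python3 -c "
from plant import *
s=get_state();print(s['eef_pos'],s['opening'])
print(sign_off())"
```

```text
[0.41386588 0.1822736  0.10228974] 0.3677269011054234
the job is handed in; nothing more can be done
None
```

I slid the pencil box lid fully open. I then pinched the sharpener's ears and pulled the carriage out to about the mark. I handed in at about 14 s on the robot's clock, with the arm still holding the carriage.

- **Lid:** it moved 120 mm and then took 13 N without moving further, so it is at its stop. The last pictures show it still open.
- **Pinch:** the gripper opening is about 31 mm over the outside of the ears. That puts the pad centres about 25–26 mm apart, which is fully pinched; the jaws count as open under 33 mm. It held steady through the last checks.
- **Carriage:** the gripper moved 39 mm from the home position. The plate's shift in the side view gave 39–40 mm, though the match was rough (its vertical part was 1.5 px where 2.2 was expected). An earlier reading by the same method came out about 1 mm below the gripper's figure. All of these lie within 5 mm of the 38 mm mark.
- **Rings not clearly seen:** at this resolution a ring is only about one pixel wide. I could see only a slight darkening of the near rod at the housing face, which fits the ring being level with it.
- **Other things on the table:** nothing was visibly moved or knocked over in the final side and top pictures.

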